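# Clear the catch tray, then thread the guide rod through both jig bushings

### The arm

A 6-joint arm with a two-finger parallel gripper is mounted at the origin on the work surface. World frame = base frame: x ahead of the robot, y to its left, z up, the work surface at z = 0. Lengths are in m, angles in rad, forces in N, time in s.
With the tool pointing down it reaches from about 0.325 to 0.9 m from the base axis. Payload 6.1 kg.
Tool frame: the origin (TCP) lies on the front face of the gripper's body, between the roots of the fingers; the fingertips stand bot.tip_extent ahead of it and the grasp point (between the pads) lies 54 mm ahead of it (bot.tip_extent is the distance from the TCP to the fingertips, in m); z points along the fingers, y is the line along which they close (so a half turn about z gives the same grasp; the last joint's range is limited). The gripper opens to 85 mm and grips with 20 to 120 N. Pads are 22 mm wide; open, the fingers measure 114 mm over their backs; the gripper's body (76 mm by 85 mm) begins 54 mm behind the grasp point. The pads swing forward as they close: fully open they stand 13 mm farther back than shut.
Start: joints at [-1.459, 0.22, 1.526, -0, 1.395, -0.126], TCP at [0.147, -0.607, 0.304] pointing down, gripper open.
Joint ranges: [-2.98, 2.98], [-0.91, 2.08], [0.09, 2.57], [-1.24, 4.39], [0.2, 2.65], [-2.68, 2.68]. Speed limits (rad/s): [2.57, 2.57, 3.01, 3.14, 3.14, 3.14].

### API

Orientations are given as a rotation vector (axis times angle).
In Python, from cell import monitor, grab_frame, camera_model, job, nets, bot gives the robot as it stands. The module is installed in compiled form; this text tells all that it offers.
- The arm moves only by the tool carry_out, never from a script. Its argument "targets" is a list of rows, each an object with "fingers": the opening in per cent of the stroke, from 0 (shut) to 100 (fully open); "delta_pos": the shift along the tool's x, y, z in m, a list of three; "rot": the turn, a rotation vector about the tool's x, y, z in degrees, a list of three. In form: [{"fingers": fingers, "delta_pos": [dx, dy, dz], "rot": [rx, ry, rz]}, ...]. A call has exactly 5 rows; each row shifts and turns the commanded pose from where the row before left it, along the tool's axes as they then stand; what a row does not reach is not made up. A row lasts 1/8 s, in which the tool goes at most 62.5 mm and 10.7 degrees, less where a joint would pass 70% of its speed; a pose out of reach is approached as far as the arm can. A call with a gripper value outside its range is refused whole. The fingers move at their own pace and stop on an object; the grip force is fixed at half the most. Time passes only in rows, so rows that do not move let the fingers close, or fill a call up. It gives the time, the measured TCP pose, the force, the opening and the grip force at its end, in the units of the state.
- monitor.get_state(): the state, without advancing time (a new reading comes with each control period).
- grab_frame(name): name is "side" or "top"; returns (picture, depth): 384x512x3 uint8, blue, green, red; 384x512 float32, m along the optical axis (not along the pixel's ray), 0 where there is no reading.
- camera_model(name): a dict with "fx", "fy", "cx", "cy" (pixels), "dist_coeffs" ([k1, k2, p1, p2, k3] as OpenCV has them; the pictures are not rectified), "world_to_cam" (4x4, takes a point from world to camera coordinates). Camera axes: x right, y down, z forward; pixel columns grow to the right and rows downward; lengths in m; the calibration is good to about 2 mm. A picture is of the moment at which its call begins. camera_model takes no time and is no camera call.
- job.finish_job(): hands the job in; it is judged then, once.
Trained networks look in the newest picture that a camera, given by its name, has taken for a name from the list of things; names that differ only in an ending like _2 or _b are one class to them, and where a whole thing is asked for, a point or a joint stands for the part that bears it (a point fixed in the world has none). Each returns a list of dicts, best first, with "conf" (0 to 1); they miss things now and then, are a little off and sometimes report something else, mostly with a low value. They report only what shows in the picture. A call takes as long as a camera call.
- nets.spot_in(thing, camera): "point" ([row, column] in pixels, amid what is visible of it).
- nets.silhouettes(thing, camera): "region" (384x512 bool, what is visible of it) and "point" ([row, column] in pixels, amid what is visible of it).
The state is a dict: "clock": time; "q": joint angles; "qvel": joint speeds; "joint_torque": joint torques, N m; "tcp_pos": TCP position; "ee_rot": TCP orientation; "wrist_force": force on the tool from outside, world axes, zero at the start; "wrist_torque": the same for the moment, N m; "gripper_width": finger opening in m; "grasp_force": force on a finger pad.
Only numpy, scipy, OpenCV 4.12 (cv2) and the standard library are available. Lean on these libraries where they do the work, as an engineer would, in place of code of your own. Each camera call takes 0.05 s, during which the arm holds its last target. There are 200 camera calls.

### The job

Change over the drilling jig: first move the two finished wooden blocks from its catch tray into the grey tote, leaving the thin scrap strip in the tray. Then take the longest rod from the rack and thread it nose down through the jig's upper bushing and on through the lower one, without forcing it, and finish while still holding it there: nose clearly out below the lower bushing but hanging clear of the jig's base, so that only the gripper carries it. Leave the other rods and the things lying about the bench where they are.

Things in the scene. Friction and masses are not known exactly. Their poses are not given: they have to be found in the camera images.
- jig: Drilling jig, fixed. Origin: underside centre of its base plate (140 x 100 x 12 mm). A column (30 x 60 mm, top 126 mm up) stands at x = -50 mm. Two level arms 44 mm wide reach from it to x = +55 mm, one above the other, 45 to 61 and 100 to 116 mm up; each holds a vertical brass bushing, flush with it, 16 mm long, 14 mm plain through bore. Both are on one axis at x = +25, y = 0 mm.
- bush_upper (a point): Centre of the top mouth of the upper bushing (116 mm above the bench); z up along the bore.
- bush_lower (a point): Centre of the bottom exit of the lower bushing (45 mm above the bench, 33 mm above the top of the base plate); z up along the bore.
- tray: Catch tray, fixed, steel, beside the jig: open, 208 (x) x 168 (y) x 22 mm high, walls and floor 4 mm. Origin: centre of its underside.
- block1: Finished block: wood, 64 (x) x 36 (y) x 34 (z) mm, 60 g, with a 14 mm drilled hole showing in its top. Origin: centre of its underside. Lies in the tray with its length roughly along the tray's x, scarcely turned.
- block2: The second finished block, the same as block1.
- scrap: Thin scrap strip of wood, 80 (x) x 20 (y) x 8 mm, lying in the tray on the side next to the jig, along the tray's x. Stays in the tray. Origin: centre of its underside.
- tote: Grey plastic tote, fixed, open top: 220 (x) x 170 (y) x 70 mm high, walls and floor 4 mm. Stands to the left or to the right of the robot, opposite the rack. Origin: centre of its underside.
- tote_in (a point): Centre of the tote's inner floor, 4 mm above the bench; axes as the tote's.
- rack: Plywood rod rack, fixed, 180 (x) x 60 (y) x 60 mm high. Three square 13 mm holes, 48 mm deep, at x = -55, 0 and +55 mm on its middle line; the three rods stand in them in any order, noses 12 mm above the bench. Left or right of the robot. Origin: centre of its underside.
- rod: The longest rod, to be used: steel shank 12 mm thick, 125 mm long, nose tapering to 7 mm over its last 5 mm; on top a black square knob 20 x 20 x 32 mm high, sides along the rod's x and y. About 150 g. Origin: centre of the nose's end face; z runs up the rod, the knob's middle is at z = 141 mm. Stands upright, sides within 0.2 rad of the rack's axes.
- rod_short: Bystander: shorter rod of the same kind, shank 70 mm, same square knob. Origin at its nose end.
- rod_mid: Bystander: middle rod, shank 95 mm, a flat round knob 30 mm wide and 14 mm high. Origin at its nose end.
- glue: Bystander: white glue bottle, 60 mm wide, 150 mm tall.
- jar: Bystander: small glass jar with white lid, 54 mm wide, 60 mm tall, standing in front of the jig, on the robot's side.
- screwdriver: Bystander: screwdriver with a black handle, 200 mm long, lying down.

How it is judged:
By the outcome, as a careful person would: the job done as asked, in the order asked, and still so for the second after the job is handed in, while the arm keeps its last pose, push and grip.
It also fails if it takes over 72 s, if anything falls off the work surface, if the arm or the gripper's body presses on something with over 40 N, if the wrist force passes 120 N, or if a joint passes its speed limit or range.

## Working session

There is one attempt and no reset: what is moved stays moved. The work goes in short steps, Python scripts to look and compute and a tool call to move; the robot and the scene stay as the last step left them, time stands still between calls to the robot, and variables do not carry over. Pictures are saved under pics/ and viewed, at most 10 in all, crops included, and the job is handed in when it is done.

Besides the shell and the picture viewer there is one more tool, called after ">>>" as a command line: name --argument value ..., lists and objects as JSON in quotes. carry_out: Moves the arm, as the interface text tells. Its arguments: {"type":"object","properties":{"targets":{"type":"array"}},"required":["targets"]}

```bash
mkdir -p pics
cat > h.py <<'E'
import numpy as np, cv2
from scipy.spatial.transform import Rotation as R
from cell import monitor, grab_frame, camera_model, job, nets, bot
def cloud(cam,d):
    m=camera_model(cam);K=np.array([[m['fx'],0,m['cx']],[0,m['fy'],m['cy']],[0,0,1]])
    h,w=d.shape;g=np.stack(np.meshgrid(np.arange(w),np.arange(h)),-1).reshape(-1,1,2).astype(float)
    u=cv2.undistortPoints(g,K,np.array(m['dist_coeffs'])).reshape(h,w,2)
    P=np.dstack([u*d[...,None],d]);T=np.linalg.inv(np.array(m['world_to_cam']))
    W=P@T[:3,:3].T+T[:3,3];W[d==0]=np.nan
    return W
E
python3 - <<'E'
from h import *
s=monitor.get_state();print({k:np.round(v,3) for k,v in s.items()},bot.tip_extent)
for c in('side','top'):
    p,d=grab_frame(c);cv2.imwrite(f'pics/{c}0.png',p);W=cloud(c,d);np.save(c+'0.npy',W)
    print(c,np.round(np.linalg.inv(camera_model(c)['world_to_cam'])[:3,3],3),camera_model(c)['fx'])
    for t in('jig','tray','block1','scrap','tote','rack','rod','rod_short','rod_mid','glue','jar','screwdriver'):
        for r in nets.silhouettes(t,c)[:3]:
            q=W[r['region']];q=q[~np.isnan(q[:,0])]
            if len(q): print(t,round(r['conf'],2),np.round(r['point']),r['region'].sum(),np.round(np.median(q,0),3),np.round(np.percentile(q,2,axis=0),3),np.round(np.percentile(q,98,axis=0),3))
E
```

```text
{'clock': np.float64(0.0), 'q': array([-1.459,  0.221,  1.528, -0.   ,  1.395, -0.126]), 'qvel': array([ 0.   , -0.001,  0.001,  0.   , -0.003,  0.001]), 'joint_torque': array([-1.000e-03, -4.969e+01, -3.894e+01, -1.000e-03,  1.100e-02,
       -0.000e+00]), 'tcp_pos': array([ 0.147, -0.607,  0.303]), 'ee_rot': array([-3.117, -0.372, -0.   ]), 'wrist_force': array([-0.396, -0.245,  0.24 ]), 'wrist_torque': array([-0.027,  0.008, -0.049]), 'grasp_force': np.float64(0.0), 'gripper_width': np.float64(0.086)} 0.0726
side [0.371 0.667 0.663] 357.7971113546977
jig 0.72 [176. 261.] 2171 [ 0.57  -0.063  0.062] [ 0.513 -0.104  0.01 ] [ 0.64  -0.037  0.127]
tray 0.83 [226. 250.] 3349 [0.557 0.089 0.005] [ 0.459 -0.022  0.002] [0.665 0.149 0.023]
block1 0.63 [219. 231.] 510 [0.608 0.087 0.036] [0.579 0.057 0.007] [0.641 0.093 0.041]
scrap 0.51 [203. 248.] 220 [0.586 0.001 0.012] [ 0.547 -0.019  0.004] [0.624 0.009 0.015]
tote 0.6 [134. 300.] 2982 [ 0.527 -0.392  0.033] [ 0.413 -0.457  0.002] [ 0.643 -0.259  0.071]
rack 0.56 [132. 237.] 140 [ 0.737 -0.311  0.023] [ 0.724 -0.368  0.009] [ 0.756 -0
[... 1917 characters left out ...]
0.584 0.001 0.013] [ 0.547 -0.011  0.004] [0.623 0.011 0.017]
rod 0.53 [195. 136.] 113 [0.573 0.354 0.157] [0.562 0.346 0.013] [0.595 0.406 0.172]
rod_short 0.58 [215. 140.] 65 [0.521 0.368 0.114] [0.511 0.362 0.061] [0.534 0.384 0.119]
rod_mid 0.56 [231. 132.] 105 [0.465 0.383 0.122] [0.454 0.371 0.059] [0.479 0.395 0.125]
glue 0.81 [144. 163.] 459 [0.723 0.3   0.101] [0.702 0.28  0.011] [0.757 0.335 0.147]
jar 0.51 [268. 324.] 292 [ 0.364 -0.17   0.06 ] [ 0.338 -0.196  0.016] [ 0.387 -0.147  0.065]
screwdriver 0.61 [145. 365.] 217 [ 0.736 -0.321  0.023] [ 0.724 -0.367  0.01 ] [ 0.75  -0.279  0.028]
screwdriver 0.17 [144. 163.] 448 [0.722 0.3   0.101] [0.702 0.28  0.01 ] [0.753 0.333 0.147]
```

Run:
```python
from h import *
a=cv2.imread('pics/side0.png');b=cv2.imread('pics/top0.png')
cv2.imwrite('pics/both0.png',np.vstack([cv2.resize(a[90:360,60:460],None,fx=1.1,fy=1.1),cv2.resize(b[100:350,80:480],None,fx=1.1,fy=1.1)]))
S=np.load('side0.npy');T=np.load('top0.npy');A=np.vstack([S.reshape(-1,3),T.reshape(-1,3)]);t=T.reshape(-1,3);s=S.reshape(-1,3)
def box(P,lo,hi): return P[np.all((P>lo)&(P<hi),1)]
def rect(n,P): print(n,len(P),cv2.minAreaRect((P[:,:2]*1000).astype(np.float32)),np.round(np.median(P,0),4))
for n,P in(('t',t),('s',s)):
    rect(n+'b1',box(P,[.56,.04,.036],[.67,.12,.05]));rect(n+'b2',box(P,[.46,.04,.036],[.56,.12,.05]))
    rect(n+'rod',box(P,[.55,.33,.165],[.6,.4,.18]))
    rect(n+'armtop',box(P,[.48,-.15,.112],[.67,-.02,.12]))
    rect(n+'jigall',box(P,[.48,-.15,.05],[.67,-.02,.14]))
    rect(n+'coltop',box(P,[.48,-.15,.122],[.67,-.02,.135]))
    rect(n+'base',box(P,[.47,-.18,.008],[.67,-.027,.018]))
    rect(n+'rack',box(P,[.4,.3,.056],[.63,.42,.065]))
    rect(n+'tote',box(P,[.38,-.5,.064],[.68,-.22,.075]))
    rect(n+'tray',box(P,[.42,-.05,.018],[.7,.18,.026]))
```

```text
tb1 197 ((612.20166015625, 75.48878479003906), (35.994544982910156, 64.16976928710938), 85.74211120605469) [0.6132 0.0755 0.0391]
tb2 216 ((515.0517578125, 74.17196655273438), (63.862388610839844, 35.78656005859375), 3.8360519409179688) [0.5144 0.0751 0.039 ]
trod 49 ((573.5584716796875, 356.7872009277344), (18.868322372436523, 19.452882766723633), 63.47949981689453) [0.5735 0.3563 0.17  ]
tarmtop 433 ((574.9830322265625, -75.81796264648438), (50.63056564331055, 120.96492767333984), 82.14401245117188) [ 0.5876 -0.0778  0.1165]
tjigall 766 ((574.7469482421875, -76.10289001464844), (58.11934280395508, 120.02232360839844), 87.08919525146484) [ 0.5672 -0.0755  0.1174]
tcoltop 207 ((574.07568359375, -74.50508880615234), (57.01645278930664, 118.04254150390625), 89.45402526855469) [ 0.5291 -0.0764  0.1261]
tbase 586 ((567.8914184570312, -91.25432586669922), (131.6754150390625, 159.41778564453125), 85.64557647705078) [ 0.5848 -0.0523  0.0126]
track 915 ((520.7659301757812, 372.8868408203125), (61.7068977355957, 180.14259338378906), 74.36273956298828) [0.5229 0.3669 0.0612]
ttote 410 ((529.90
[... 898 characters left out ...]
3 -0.0649  0.1041]
scoltop 156 ((528.883544921875, -72.98512268066406), (59.57069396972656, 29.671104431152344), 87.01654052734375) [ 0.5276 -0.0711  0.1262]
sbase 641 ((578.6062622070312, -79.0287094116211), (96.14053344726562, 141.9088897705078), 88.68672180175781) [ 0.5868 -0.0615  0.013 ]
srack 2486 ((520.0263671875, 369.7492980957031), (61.883384704589844, 181.33668518066406), 74.35061645507812) [0.5105 0.3773 0.0599]
stote 358 ((529.5681762695312, -359.3462219238281), (220.02745056152344, 176.24044799804688), 10.439329147338867) [ 0.5283 -0.2964  0.0682]
stray 690 ((561.888916015625, 48.607093811035156), (199.81228637695312, 208.8734588623047), 87.48820495605469) [0.5562 0.0889 0.0217]
```

View pics/both0.png

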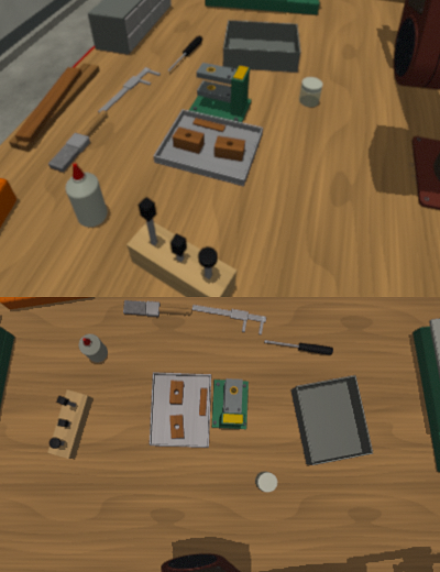

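The upper half (side view) shows the rack at front left with the longest rod at its far end. The lower half (top view) shows the blocks in the tray at about (176,390) and (176,427), the scrap at (203,402), the jig at (231,403) and the tote at (331,420). The nets' positions agree with this. I'll go to the nearer block first.

>>> carry_out --targets '[{"fingers": 80, "delta_pos": [0, 0, 0], "rot": [0, 0, 9.2]}, {"fingers": 80, "delta_pos": [0.0322, -0.05, 0], "rot": [0, 0, 0]}, {"fingers": 80, "delta_pos": [0.0322, -0.05, 0], "rot": [0, 0, 0]}, {"fingers": 80, "delta_pos": [0.0322, -0.05, 0], "rot": [0, 0, 0]}, {"fingers": 80, "delta_pos": [0.0322, -0.05, 0], "rot": [0, 0, 0]}]'

```text
clock: 1.92
tcp_pos: [0.2608, -0.3964, 0.304]
ee_rot: [3.139, 0.121, 0.001]
wrist_force: [0.2, 0.4, 0.5]
gripper_width: 0.0686
grasp_force: 0.0
```

>>> carry_out --targets '[{"fingers": 80, "delta_pos": [0.0322, -0.05, 0], "rot": [0, 0, 0]}, {"fingers": 80, "delta_pos": [0.0322, -0.05, 0], "rot": [0, 0, 0]}, {"fingers": 80, "delta_pos": [0.0322, -0.05, 0], "rot": [0, 0, 0]}, {"fingers": 80, "delta_pos": [0.0322, -0.05, 0], "rot": [0, 0, 0]}, {"fingers": 80, "delta_pos": [0.0322, -0.05, 0], "rot": [0, 0, 0]}]'

```text
clock: 2.55
tcp_pos: [0.4021, -0.1347, 0.3044]
ee_rot: [3.138, 0.121, 0.002]
wrist_force: [1.1, -0.4, 0.0]
gripper_width: 0.0682
grasp_force: 0.0
```

>>> carry_out --targets '[{"fingers": 80, "delta_pos": [0.0322, -0.05, 0.015], "rot": [0, 0, 0]}, {"fingers": 80, "delta_pos": [0.0322, -0.05, 0.015], "rot": [0, 0, 0]}, {"fingers": 80, "delta_pos": [0.0322, -0.05, 0.015], "rot": [0, 0, 0]}, {"fingers": 80, "delta_pos": [0.0322, -0.05, 0.015], "rot": [0, 0, 0]}, {"fingers": 80, "delta_pos": [0, 0, 0], "rot": [0, 0, 0]}]'

```text
clock: 3.18
tcp_pos: [0.5145, 0.0764, 0.2421]
ee_rot: [-3.138, -0.129, 0.004]
wrist_force: [-0.2, -0.9, 0.1]
gripper_width: 0.0685
grasp_force: 0.0
```

```bash
cat >> h.py <<'E'
def go(x,y,z,yaw=None):
    s=monitor.get_state();r=R.from_rotvec(s['ee_rot']);M=r.as_matrix()
    y0=np.degrees(np.arctan2(M[1,0],M[0,0]))
    print('t',round(s['clock'],2),'tcp',np.round(s['tcp_pos'],4),'yaw',round(y0,2),'zaxis',np.round(M[:,2],4),'F',np.round(s['wrist_force'],1),'w',round(s['gripper_width'],4),'g',round(s['grasp_force'],1),'q6',round(s['q'][5],2))
    if yaw is not None:
        M=(R.from_euler('z',yaw-y0,degrees=True)*r).as_matrix();print('rotz',round(y0-yaw,2))
    d=M.T@(np.array([x,y,z])-s['tcp_pos']);print('delta',np.round(d,4),'rows',round(np.linalg.norm(d)/.06,1))
E
python3 -c "
from h import *
go(.5145,.0738,.083,4.4)"
```

```text
t 3.17 tcp [0.5145 0.0764 0.2421] yaw 4.72 zaxis [-2.9e-03  8.0e-04 -1.0e+00] F [-0.2 -0.9  0.1] w 0.0685 g 0.0 q6 1.48
rotz 0.32
delta [0.0002 0.0027 0.1591] rows 2.7
```

>>> carry_out --targets '[{"fingers": 80, "delta_pos": [0, 0.0026, 0.05], "rot": [0, 0, 0]}, {"fingers": 80, "delta_pos": [0, 0, 0.05], "rot": [0, 0, 0]}, {"fingers": 80, "delta_pos": [0, 0, 0.04], "rot": [0, 0, 0]}, {"fingers": 80, "delta_pos": [0, 0, 0.019], "rot": [0, 0, 0]}, {"fingers": 0, "delta_pos": [0, 0, 0], "rot": [0, 0, 0]}]'

```text
clock: 3.8
tcp_pos: [0.5133, 0.0695, 0.0837]
ee_rot: [3.139, 0.12, -0.005]
wrist_force: [-0.6, 0.4, -0.2]
gripper_width: 0.0515
grasp_force: 0.0
```

>>> carry_out --targets '[{"fingers": 0, "delta_pos": [0, 0, 0], "rot": [0, 0, 0]}, {"fingers": 0, "delta_pos": [0, 0, 0], "rot": [0, 0, 0]}, {"fingers": 0, "delta_pos": [0, 0, 0], "rot": [0, 0, 0]}, {"fingers": 0, "delta_pos": [0, 0, -0.05], "rot": [0, 0, 0]}, {"fingers": 0, "delta_pos": [0, 0, -0.06], "rot": [0, 0, 0]}]'

```text
clock: 4.42
tcp_pos: [0.5134, 0.0704, 0.195]
ee_rot: [-3.139, -0.121, 0.005]
wrist_force: [1.1, -0.9, -0.1]
gripper_width: 0.0348
grasp_force: 60.0
```

>>> carry_out --targets '[{"fingers": 0, "delta_pos": [0, 0, -0.06], "rot": [0, 0, 0]}, {"fingers": 0, "delta_pos": [0, 0, 0], "rot": [0, 0, -5.5]}, {"fingers": 0, "delta_pos": [0, 0, 0], "rot": [0, 0, 0]}, {"fingers": 0, "delta_pos": [0, 0, 0], "rot": [0, 0, 0]}, {"fingers": 0, "delta_pos": [0, 0, 0], "rot": [0, 0, 0]}]'

```text
clock: 5.05
tcp_pos: [0.514, 0.0704, 0.2537]
ee_rot: [-3.13, -0.27, 0.004]
wrist_force: [0.5, -0.5, -1.3]
gripper_width: 0.035
grasp_force: 60.1
```

```bash
python3 -c "
from h import *
a=np.radians(10);c=np.array([.53,-.36]);u=np.array([np.cos(a),np.sin(a)])
go(*(c-.05*u),.25)
go(*(c-.05*u),.087)
print(c+.05*u)"
```

```text
t 5.05 tcp [0.514  0.0704 0.2537] yaw 9.87 zaxis [-2.3e-03  1.0e-04 -1.0e+00] F [ 0.5 -0.5 -1.3] w 0.035 g 60.1 q6 1.38
delta [-0.108   0.4269  0.0038] rows 7.3
t 5.05 tcp [0.514  0.0704 0.2537] yaw 9.87 zaxis [-2.3e-03  1.0e-04 -1.0e+00] F [ 0.5 -0.5 -1.3] w 0.035 g 60.1 q6 1.38
delta [-0.1076  0.4269  0.1668] rows 7.8
[ 0.57924039 -0.35131759]
```

>>> carry_out --targets '[{"fingers": 0, "delta_pos": [-0.0135, 0.0534, 0], "rot": [0, 0, 0]}, {"fingers": 0, "delta_pos": [-0.0135, 0.0534, 0], "rot": [0, 0, 0]}, {"fingers": 0, "delta_pos": [-0.0135, 0.0534, 0], "rot": [0, 0, 0]}, {"fingers": 0, "delta_pos": [-0.0135, 0.0534, 0], "rot": [0, 0, 0]}, {"fingers": 0, "delta_pos": [-0.0135, 0.0534, 0], "rot": [0, 0, 0]}]'

```text
clock: 5.68
tcp_pos: [0.4936, -0.2059, 0.2542]
ee_rot: [-3.129, -0.27, 0.001]
wrist_force: [0.9, 0.2, -0.9]
gripper_width: 0.0346
grasp_force: 60.2
```

>>> carry_out --targets '[{"fingers": 0, "delta_pos": [-0.0135, 0.0534, 0], "rot": [0, 0, 0]}, {"fingers": 0, "delta_pos": [-0.0135, 0.0534, 0], "rot": [0, 0, 0]}, {"fingers": 0, "delta_pos": [-0.0135, 0.0534, 0], "rot": [0, 0, 0]}, {"fingers": 0, "delta_pos": [0, 0, 0.04], "rot": [0, 0, 0]}, {"fingers": 0, "delta_pos": [0, 0, 0.05], "rot": [0, 0, 0]}]'

```text
clock: 6.3
tcp_pos: [0.4819, -0.3706, 0.1643]
ee_rot: [3.129, 0.268, 0.002]
wrist_force: [-0.1, -0.0, -0.9]
gripper_width: 0.0349
grasp_force: 60.3
```

>>> carry_out --targets '[{"fingers": 0, "delta_pos": [0, 0, 0.045], "rot": [0, 0, 0]}, {"fingers": 0, "delta_pos": [0, 0, 0.025], "rot": [0, 0, 0]}, {"fingers": 0, "delta_pos": [0, 0, 0.006], "rot": [0, 0, 0]}, {"fingers": 0, "delta_pos": [0, 0, 0], "rot": [0, 0, 0]}, {"fingers": 0, "delta_pos": [0, 0, 0], "rot": [0, 0, 0]}]'

```text
clock: 6.92
tcp_pos: [0.4824, -0.3695, 0.0897]
ee_rot: [3.129, 0.271, 0.001]
wrist_force: [-0.0, -0.2, -0.2]
gripper_width: 0.0348
grasp_force: 60.2
```

```bash
python3 -c "
from h import *
go(.6115,.0745,.25,-4.3)"
```

```text
t 6.92 tcp [ 0.4824 -0.3695  0.0897] yaw 9.92 zaxis [ 1.e-03 -9.e-04 -1.e+00] F [-0.  -0.2 -0.2] w 0.0348 g 60.2 q6 0.61
rotz 14.22
delta [ 0.0956 -0.4522 -0.1607] rows 8.2
```

>>> carry_out --targets '[{"fingers": 0, "delta_pos": [0, 0, 0.004], "rot": [0, 0, 0]}, {"fingers": 80, "delta_pos": [0, 0, 0], "rot": [0, 0, 0]}, {"fingers": 80, "delta_pos": [0, 0, 0], "rot": [0, 0, 0]}, {"fingers": 80, "delta_pos": [0, 0, 0], "rot": [0, 0, 0]}, {"fingers": 80, "delta_pos": [0, 0, -0.045], "rot": [0, 0, 0]}]'

```text
clock: 7.55
tcp_pos: [0.4795, -0.3668, 0.126]
ee_rot: [-3.123, -0.271, 0.009]
wrist_force: [0.8, -0.9, 0.6]
gripper_width: 0.0684
grasp_force: 0.0
```

>>> carry_out --targets '[{"fingers": 80, "delta_pos": [0, 0, -0.06], "rot": [0, 0, 0]}, {"fingers": 80, "delta_pos": [0, 0, -0.06], "rot": [0, 0, 7.1]}, {"fingers": 80, "delta_pos": [0, 0, 0], "rot": [0, 0, 7.1]}, {"fingers": 80, "delta_pos": [0.012, -0.0565, 0], "rot": [0, 0, 0]}, {"fingers": 80, "delta_pos": [0.012, -0.0565, 0], "rot": [0, 0, 0]}]'

```text
clock: 8.18
tcp_pos: [0.5142, -0.2574, 0.25]
ee_rot: [3.139, -0.121, 0.001]
wrist_force: [0.5, -0.6, -0.0]
gripper_width: 0.0679
grasp_force: 0.0
```

>>> carry_out --targets '[{"fingers": 80, "delta_pos": [0.012, -0.0565, 0], "rot": [0, 0, 0]}, {"fingers": 80, "delta_pos": [0.012, -0.0565, 0], "rot": [0, 0, 0]}, {"fingers": 80, "delta_pos": [0.012, -0.0565, 0], "rot": [0, 0, 0]}, {"fingers": 80, "delta_pos": [0.012, -0.0565, 0], "rot": [0, 0, 0]}, {"fingers": 80, "delta_pos": [0.012, -0.0565, 0], "rot": [0, 0, 0]}]'

```text
clock: 8.8
tcp_pos: [0.5954, 0.021, 0.25]
ee_rot: [3.139, -0.117, 0.001]
wrist_force: [0.5, -0.5, 0.6]
gripper_width: 0.0687
grasp_force: 0.0
```

>>> carry_out --targets '[{"fingers": 80, "delta_pos": [0.012, -0.0565, 0], "rot": [0, 0, 0]}, {"fingers": 80, "delta_pos": [0, 0, 0], "rot": [0, 0, 0]}, {"fingers": 80, "delta_pos": [0, 0, 0], "rot": [0, 0, 0]}, {"fingers": 80, "delta_pos": [0, 0, 0], "rot": [0, 0, 0]}, {"fingers": 80, "delta_pos": [0, 0, 0], "rot": [0, 0, 0]}]'

```text
clock: 9.43
tcp_pos: [0.6112, 0.0731, 0.25]
ee_rot: [3.139, -0.12, -0.0]
wrist_force: [-0.2, 0.2, -0.4]
gripper_width: 0.0687
grasp_force: 0.0
```

```bash
python3 -c "
from h import *
go(.6115,.0745,.084,-4.3)"
```

```text
t 9.43 tcp [0.6112 0.0731 0.25  ] yaw -4.39 zaxis [-0.e+00 -1.e-04 -1.e+00] F [-0.2  0.2 -0.4] w 0.0687 g 0.0 q6 1.64
rotz -0.09
delta [ 0.0002 -0.0015  0.166 ] rows 2.8
```

>>> carry_out --targets '[{"fingers": 80, "delta_pos": [0, -0.0015, 0.05], "rot": [0, 0, 0]}, {"fingers": 80, "delta_pos": [0, 0, 0.055], "rot": [0, 0, 0]}, {"fingers": 80, "delta_pos": [0, 0, 0.042], "rot": [0, 0, 0]}, {"fingers": 80, "delta_pos": [0, 0, 0.019], "rot": [0, 0, 0]}, {"fingers": 0, "delta_pos": [0, 0, 0], "rot": [0, 0, 0]}]'

```text
clock: 10.05
tcp_pos: [0.6108, 0.0755, 0.083]
ee_rot: [3.139, -0.118, -0.004]
wrist_force: [0.1, 0.5, 0.7]
gripper_width: 0.0516
grasp_force: 0.0
```

>>> carry_out --targets '[{"fingers": 0, "delta_pos": [0, 0, 0], "rot": [0, 0, 0]}, {"fingers": 0, "delta_pos": [0, 0, 0], "rot": [0, 0, 0]}, {"fingers": 0, "delta_pos": [0, 0, 0], "rot": [0, 0, 0]}, {"fingers": 0, "delta_pos": [0, 0, -0.05], "rot": [0, 0, 0]}, {"fingers": 0, "delta_pos": [0, 0, -0.06], "rot": [0, 0, 0]}]'

```text
clock: 10.68
tcp_pos: [0.6102, 0.0761, 0.1937]
ee_rot: [3.139, -0.117, -0.006]
wrist_force: [0.8, 0.2, -0.6]
gripper_width: 0.0351
grasp_force: 60.0
```

>>> carry_out --targets '[{"fingers": 0, "delta_pos": [0, 0, -0.06], "rot": [0, 0, 0]}, {"fingers": 0, "delta_pos": [0, 0, 0], "rot": [0, 0, -7.1]}, {"fingers": 0, "delta_pos": [0, 0, 0], "rot": [0, 0, -7.1]}, {"fingers": 0, "delta_pos": [-0.0131, 0.0517, 0], "rot": [0, 0, 0]}, {"fingers": 0, "delta_pos": [-0.0131, 0.0517, 0], "rot": [0, 0, 0]}]'

```text
clock: 11.3
tcp_pos: [0.6032, -0.0308, 0.2543]
ee_rot: [3.129, 0.275, 0.001]
wrist_force: [0.7, -0.9, -0.6]
gripper_width: 0.0352
grasp_force: 60.1
```

>>> carry_out --targets '[{"fingers": 0, "delta_pos": [-0.0131, 0.0517, 0], "rot": [0, 0, 0]}, {"fingers": 0, "delta_pos": [-0.0131, 0.0517, 0], "rot": [0, 0, 0]}, {"fingers": 0, "delta_pos": [-0.0131, 0.0517, 0], "rot": [0, 0, 0]}, {"fingers": 0, "delta_pos": [-0.0131, 0.0517, 0], "rot": [0, 0, 0]}, {"fingers": 0, "delta_pos": [-0.0131, 0.0517, 0], "rot": [0, 0, 0]}]'

```text
clock: 11.92
tcp_pos: [0.5831, -0.2978, 0.2543]
ee_rot: [3.13, 0.272, 0.001]
wrist_force: [0.7, 0.2, -1.0]
gripper_width: 0.0351
grasp_force: 60.1
```

>>> carry_out --targets '[{"fingers": 0, "delta_pos": [-0.0131, 0.0517, 0], "rot": [0, 0, 0]}, {"fingers": 0, "delta_pos": [0, 0, 0.03], "rot": [0, 0, 0]}, {"fingers": 0, "delta_pos": [0, 0, 0.03], "rot": [0, 0, 0]}, {"fingers": 0, "delta_pos": [0, 0, 0], "rot": [0, 0, 0]}, {"fingers": 0, "delta_pos": [0, 0, 0], "rot": [0, 0, 0]}]'

```text
clock: 12.55
tcp_pos: [0.58, -0.3496, 0.1952]
ee_rot: [3.129, 0.272, 0.002]
wrist_force: [-0.7, 0.4, -0.5]
gripper_width: 0.0348
grasp_force: 60.2
```

```bash
python3 -c "
from h import *
go(.579,-.351,.087)"
```

```text
t 12.55 tcp [ 0.58   -0.3496  0.1952] yaw 9.94 zaxis [ 1.1e-03 -9.0e-04 -1.0e+00] F [-0.7  0.4 -0.5] w 0.0348 g 60.2 q6 0.74
delta [-0.0013  0.0011  0.1082] rows 1.8
```

>>> carry_out --targets '[{"fingers": 0, "delta_pos": [0, 0, 0.05], "rot": [0, 0, 0]}, {"fingers": 0, "delta_pos": [0, 0, 0.04], "rot": [0, 0, 0]}, {"fingers": 0, "delta_pos": [0, 0, 0.015], "rot": [0, 0, 0]}, {"fingers": 0, "delta_pos": [0, 0, 0.004], "rot": [0, 0, 0]}, {"fingers": 0, "delta_pos": [0, 0, 0], "rot": [0, 0, 0]}]'

```text
clock: 13.18
tcp_pos: [0.5807, -0.3503, 0.0872]
ee_rot: [3.127, 0.272, 0.004]
wrist_force: [0.6, 0.1, -0.8]
gripper_width: 0.0348
grasp_force: 60.1
```

>>> carry_out --targets '[{"fingers": 80, "delta_pos": [0, 0, 0], "rot": [0, 0, 0]}, {"fingers": 80, "delta_pos": [0, 0, 0], "rot": [0, 0, 0]}, {"fingers": 80, "delta_pos": [0, 0, 0], "rot": [0, 0, 0]}, {"fingers": 80, "delta_pos": [0, 0, -0.05], "rot": [0, 0, 0]}, {"fingers": 80, "delta_pos": [0, 0, -0.06], "rot": [0, 0, 0]}]'

```text
clock: 13.8
tcp_pos: [0.5785, -0.3487, 0.1941]
ee_rot: [-3.127, -0.271, 0.005]
wrist_force: [0.6, -0.4, 0.7]
gripper_width: 0.0686
grasp_force: 0.0
```

>>> carry_out --targets '[{"fingers": 80, "delta_pos": [0, 0, -0.06], "rot": [0, 0, 0]}, {"fingers": 80, "delta_pos": [0, 0, -0.06], "rot": [0, 0, 0]}, {"fingers": 80, "delta_pos": [0, 0, 0], "rot": [0, 0, -10.5]}, {"fingers": 80, "delta_pos": [0, 0, 0], "rot": [0, 0, -10.5]}, {"fingers": 80, "delta_pos": [0, 0, 0], "rot": [0, 0, -10.5]}]'

```text
clock: 14.42
tcp_pos: [0.5794, -0.3494, 0.3152]
ee_rot: [2.935, 1.12, 0.0]
wrist_force: [-0.4, 0.3, 0.2]
gripper_width: 0.068
grasp_force: 0.0
```

Run:
```python
from h import *
go(.573,.3563,.30,65)
im=[]
for c in('side','top'):
    p,d=grab_frame(c);W=cloud(c,d);np.save(c+'1.npy',W)
    cv2.imwrite(f'pics/{c}1.png',p);im.append(p)
    P=W.reshape(-1,3)
    # rod knob top face / fit angle via footprint of knob points
    k=np.all((P>[.545,.33,.142])&(P<[.605,.385,.18]),1);Q=P[k];print(c,len(Q),Q.min(0).round(4),Q.max(0).round(4))
    T=Q[Q[:,2]>.164];print('top',T.mean(0).round(4),cv2.minAreaRect((T[:,:2]*1e3).astype(np.float32)))
a,b=im
cv2.imwrite('pics/c1.png',np.hstack([np.vstack([cv2.resize(b[150:270,320:440],(400,400),interpolation=2)]),cv2.resize(b[160:220,110:170],(400,400),interpolation=2)]))
cv2.imwrite('pics/c2.png',np.hstack([cv2.resize(a[230:310,160:240],(400,400),interpolation=2),cv2.resize(b[170:230,260:320],(400,400),interpolation=2)]))
```

```text
t 14.43 tcp [ 0.5794 -0.3494  0.3152] yaw 41.77 zaxis [ 2.e-04 -2.e-04 -1.e+00] F [-0.4  0.3  0.2] w 0.068 g 0.0 q6 0.18
rotz -23.23
delta [ 0.6369 -0.304   0.0152] rows 11.8
side 239 [0.5612 0.3438 0.1421] [0.584  0.367  0.1716]
top [0.5721 0.3567 0.1685] ((572.4759521484375, 354.9311218261719), (18.853042602539062, 20.051366806030273), 68.87394714355469)
top 68 [0.5617 0.346  0.1432] [0.5846 0.3652 0.1748]
top [0.5735 0.3559 0.1698] ((573.4402465820312, 356.5942077636719), (18.43614387512207, 19.534107208251953), 63.48160171508789)
```

View pics/c1.png

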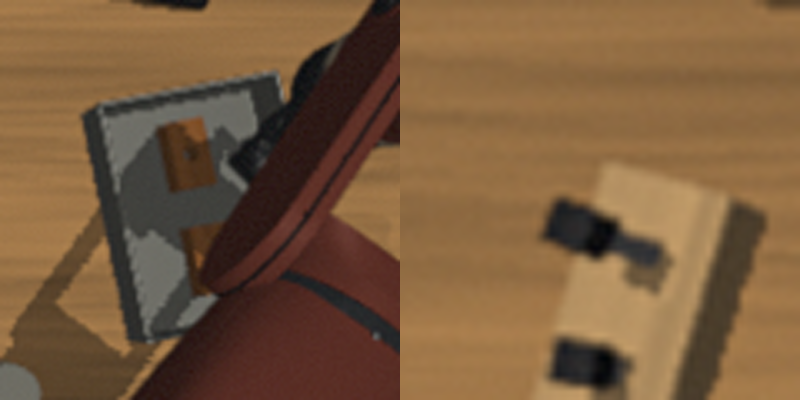

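View pics/c2.png

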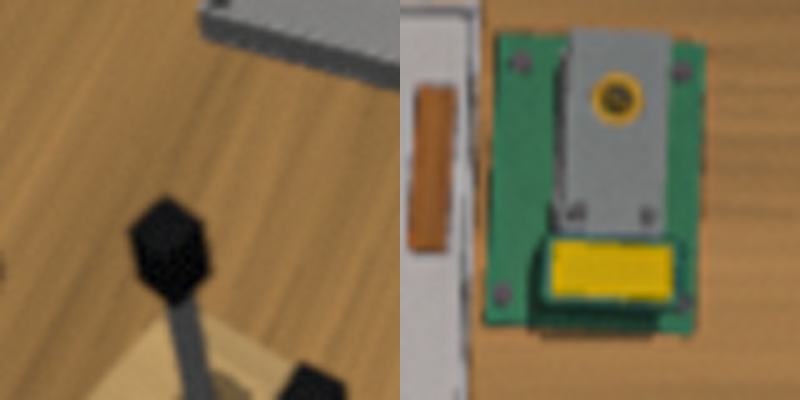

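Both blocks lie in the tote (left crop, brown blocks at (187,155) and (200,255)). The rod's knob is turned about 66°, and the brass upper bushing shows clearly at (617,98) in the jig crop. Next I move to the rod.

>>> carry_out --targets '[{"fingers": 80, "delta_pos": [0, 0, 0], "rot": [0, 0, -8.1]}, {"fingers": 80, "delta_pos": [0, 0, 0], "rot": [0, 0, -8.1]}, {"fingers": 80, "delta_pos": [0, 0, 0], "rot": [0, 0, -8.1]}, {"fingers": 80, "delta_pos": [0.0535, -0.0244, 0], "rot": [0, 0, 0]}, {"fingers": 80, "delta_pos": [0.0535, -0.0244, 0], "rot": [0, 0, 0]}]'

```text
clock: 15.15
tcp_pos: [0.5787, -0.2311, 0.3146]
ee_rot: [-2.644, -1.696, -0.0]
wrist_force: [1.2, 0.5, -0.2]
gripper_width: 0.0683
grasp_force: 0.0
```

>>> carry_out --targets '[{"fingers": 80, "delta_pos": [0.0535, -0.0244, 0], "rot": [0, 0, 0]}, {"fingers": 80, "delta_pos": [0.0535, -0.0244, 0], "rot": [0, 0, 0]}, {"fingers": 80, "delta_pos": [0.0535, -0.0244, 0], "rot": [0, 0, 0]}, {"fingers": 80, "delta_pos": [0.0535, -0.0244, 0], "rot": [0, 0, 0]}, {"fingers": 80, "delta_pos": [0.0535, -0.0244, 0], "rot": [0, 0, 0]}]'

```text
clock: 15.78
tcp_pos: [0.5775, 0.064, 0.3152]
ee_rot: [2.643, 1.698, 0.001]
wrist_force: [0.7, -0.2, -0.2]
gripper_width: 0.0686
grasp_force: 0.0
```

>>> carry_out --targets '[{"fingers": 80, "delta_pos": [0.0535, -0.0244, 0], "rot": [0, 0, 0]}, {"fingers": 80, "delta_pos": [0.0535, -0.0244, 0], "rot": [0, 0, 0]}, {"fingers": 80, "delta_pos": [0.0535, -0.0244, 0], "rot": [0, 0, 0]}, {"fingers": 80, "delta_pos": [0.0535, -0.0244, 0], "rot": [0, 0, 0]}, {"fingers": 80, "delta_pos": [0.0535, -0.0244, 0], "rot": [0, 0, 0]}]'

```text
clock: 16.4
tcp_pos: [0.5763, 0.3581, 0.3151]
ee_rot: [2.643, 1.698, 0.001]
wrist_force: [2.3, 0.5, -0.6]
gripper_width: 0.0682
grasp_force: 0.0
```

>>> carry_out --targets '[{"fingers": 80, "delta_pos": [0, 0, 0], "rot": [0, 0, 0]}, {"fingers": 80, "delta_pos": [0, 0, 0], "rot": [0, 0, 0]}, {"fingers": 80, "delta_pos": [0, 0, 0], "rot": [0, 0, 0]}, {"fingers": 80, "delta_pos": [0, 0, 0], "rot": [0, 0, 0]}, {"fingers": 80, "delta_pos": [0, 0, 0], "rot": [0, 0, 0]}]'

```text
clock: 17.02
tcp_pos: [0.5768, 0.3553, 0.3152]
ee_rot: [2.64, 1.702, 0.001]
wrist_force: [-0.3, 1.1, -0.0]
gripper_width: 0.0685
grasp_force: 0.0
```

```bash
python3 -c "
from h import *
go(.573,.3563,.207,66)"
```

```text
t 17.02 tcp [0.5768 0.3553 0.3152] yaw 65.63 zaxis [ 3.e-04  1.e-04 -1.e+00] F [-0.3  1.1 -0. ] w 0.0685 g 0.0 q6 0.86
rotz -0.37
delta [-0.0007 -0.0039  0.1082] rows 1.8
```

>>> carry_out --targets '[{"fingers": 80, "delta_pos": [-0.0007, -0.0038, 0.03], "rot": [0, 0, 0]}, {"fingers": 80, "delta_pos": [0, 0, 0.04], "rot": [0, 0, 0]}, {"fingers": 80, "delta_pos": [0, 0, 0.028], "rot": [0, 0, 0]}, {"fingers": 80, "delta_pos": [0, 0, 0.01], "rot": [0, 0, 0]}, {"fingers": 80, "delta_pos": [0, 0, 0], "rot": [0, 0, 0]}]'

```text
clock: 17.65
tcp_pos: [0.5728, 0.3568, 0.2068]
ee_rot: [-2.639, -1.704, 0.001]
wrist_force: [0.9, 0.3, 0.6]
gripper_width: 0.0685
grasp_force: 0.0
```

>>> carry_out --targets '[{"fingers": 0, "delta_pos": [0, 0, 0], "rot": [0, 0, 0]}, {"fingers": 0, "delta_pos": [0, 0, 0], "rot": [0, 0, 0]}, {"fingers": 0, "delta_pos": [0, 0, 0], "rot": [0, 0, 0]}, {"fingers": 0, "delta_pos": [0, 0, 0], "rot": [0, 0, 0]}, {"fingers": 0, "delta_pos": [0, 0, 0], "rot": [0, 0, 0]}]'

```text
clock: 18.27
tcp_pos: [0.5734, 0.3574, 0.2082]
ee_rot: [2.639, 1.705, 0.003]
wrist_force: [-0.4, 0.3, 5.7]
gripper_width: 0.019
grasp_force: 58.8
```

```bash
python3 -c "
from h import *
go(.573,.3563,.207)
print(monitor.get_state()['wrist_torque'])"
```

```text
t 18.27 tcp [0.5734 0.3574 0.2082] yaw 65.73 zaxis [ 0.002  0.001 -1.   ] F [-0.4  0.3  5.7] w 0.019 g 58.8 q6 0.86
delta [-0.0011  0.0001  0.0012] rows 0.0
[-0.00069145  0.04162812 -0.03297183]
```

>>> carry_out --targets '[{"fingers": 0, "delta_pos": [0, 0, -0.01], "rot": [0, 0, 0]}, {"fingers": 0, "delta_pos": [0, 0, -0.025], "rot": [0, 0, 0]}, {"fingers": 0, "delta_pos": [0, 0, -0.03], "rot": [0, 0, 0]}, {"fingers": 0, "delta_pos": [0, 0, -0.035], "rot": [0, 0, 0]}, {"fingers": 0, "delta_pos": [0, 0, -0.035], "rot": [0, 0, 0]}]'

```text
clock: 18.9
tcp_pos: [0.5721, 0.3569, 0.3424]
ee_rot: [-2.638, -1.705, 0.003]
wrist_force: [0.7, 0.8, -2.2]
gripper_width: 0.0194
grasp_force: 59.8
```

Run:
```python
from h import *
from scipy.optimize import least_squares
# brass ring ellipse in each saved picture -> world point at z=.116
for c in('side','top'):
  for i in(0,1):
    p=cv2.imread(f'pics/{c}{i}.png');W=np.load(f'{c}{i}.npy')
    near=(np.abs(W[...,0]-.605)<.02)&(np.abs(W[...,1]+.077)<.02)&(W[...,2]>.105)
    near=cv2.dilate(near.astype(np.uint8),np.ones((3,3)))>0
    b,g,r=[p[...,k].astype(float) for k in range(3)]
    m=near&((r-b)>50)
    ys,xs=np.nonzero(m)
    w=(r-b)[m]-50
    m_=camera_model(c);K=np.array([[m_['fx'],0,m_['cx']],[0,m_['fy'],m_['cy']],[0,0,1]]);T=np.linalg.inv(m_['world_to_cam'])
    def ray(u,v,z):
        q=cv2.undistortPoints(np.array([[[u,v]]],float),K,np.array(m_['dist_coeffs'])).ravel()
        d=T[:3,:3]@[*q,1];return T[:3,3]+d*(z-T[2,3])/d[2]
    hull=cv2.convexHull(np.c_[xs,ys].astype(np.int32));(cx,cy),ax,an=cv2.fitEllipse(hull) if len(hull)>5 else ((0,0),0,0)
    P=np.array([ray(x,y,.116) for x,y in zip(xs,ys)])
    res=None
    if len(P)>5: res=((P.min(0)+P.max(0))/2).round(4)
    print(c,i,m.sum(),(round(cx,1),round(cy,1)),'ell',ray(cx,cy,.116).round(4),'mean',ray(np.average(xs,weights=w),np.average(ys,weights=w),.116).round(4),'mid',res)
go(.6,-.077,.34)
```

```text
side 0 31 (0, 0) ell [ 3.1513 -1.5714  0.116 ] mean [ 0.6041 -0.0829  0.116 ] mid [ 0.6019 -0.0895  0.116 ]
side 1 31 (0, 0) ell [ 3.1513 -1.5714  0.116 ] mean [ 0.6041 -0.0829  0.116 ] mid [ 0.6019 -0.0895  0.116 ]
top 0 39 (292.3, 184.4) ell [ 0.6036 -0.0793  0.116 ] mean [ 0.6039 -0.0789  0.116 ] mid [ 0.6034 -0.0797  0.116 ]
top 1 43 (292.3, 184.4) ell [ 0.6036 -0.0793  0.116 ] mean [ 0.6039 -0.0789  0.116 ] mid [ 0.6034 -0.0798  0.116 ]
t 18.9 tcp [0.5721 0.3569 0.3424] yaw 65.73 zaxis [-2.1e-03 -8.0e-04 -1.0e+00] F [ 0.7  0.8 -2.2] w 0.0194 g 59.8 q6 0.86
delta [-0.3841  0.2038  0.0027] rows 7.2
```

>>> carry_out --targets '[{"fingers": 0, "delta_pos": [-0.02, 0.0108, 0], "rot": [0, 0, 0]}, {"fingers": 0, "delta_pos": [-0.045, 0.0244, 0], "rot": [0, 0, 0]}, {"fingers": 0, "delta_pos": [-0.05, 0.027, 0], "rot": [0, 0, 0]}, {"fingers": 0, "delta_pos": [-0.05, 0.027, 0], "rot": [0, 0, 0]}, {"fingers": 0, "delta_pos": [-0.05, 0.027, 0], "rot": [0, 0, 0]}]'

```text
clock: 19.52
tcp_pos: [0.589, 0.1106, 0.3398]
ee_rot: [-2.638, -1.703, 0.005]
wrist_force: [-0.9, -0.5, -0.1]
gripper_width: 0.0192
grasp_force: 59.8
```

>>> carry_out --targets '[{"fingers": 0, "delta_pos": [-0.05, 0.027, 0], "rot": [0, 0, 0]}, {"fingers": 0, "delta_pos": [-0.05, 0.027, 0], "rot": [0, 0, 0]}, {"fingers": 0, "delta_pos": [-0.045, 0.0244, 0], "rot": [0, 0, 0]}, {"fingers": 0, "delta_pos": [-0.0244, 0.0134, 0], "rot": [0, 0, 0]}, {"fingers": 0, "delta_pos": [0, 0, 0], "rot": [0, 0, 0]}]'

```text
clock: 20.15
tcp_pos: [0.603, -0.0817, 0.3397]
ee_rot: [-2.64, -1.698, 0.005]
wrist_force: [0.0, -0.1, -2.0]
gripper_width: 0.0191
grasp_force: 59.8
```

>>> carry_out --targets '[{"fingers": 0, "delta_pos": [0, 0, 0], "rot": [0, 0, 0]}, {"fingers": 0, "delta_pos": [0, 0, 0], "rot": [0, 0, 0]}, {"fingers": 0, "delta_pos": [0, 0, 0], "rot": [0, 0, 0]}, {"fingers": 0, "delta_pos": [0, 0, 0], "rot": [0, 0, 0]}, {"fingers": 0, "delta_pos": [0, 0, 0], "rot": [0, 0, 0]}]'

```text
clock: 20.78
tcp_pos: [0.6044, -0.0785, 0.342]
ee_rot: [2.638, 1.705, 0.0]
wrist_force: [0.3, -0.5, -0.3]
gripper_width: 0.0191
grasp_force: 59.8
```

Run:
```python
from h import *
go(.6037,-.079,.342)
for c in('side','top'):
    p,d=grab_frame(c);W=cloud(c,d);np.save(c+'2.npy',W);cv2.imwrite(f'pics/{c}2.png',p)
p=cv2.imread('pics/side2.png');q=cv2.imread('pics/side0.png');t=cv2.imread('pics/top2.png')
f=lambda a:cv2.resize(a[100:200,225:305],(400,500),interpolation=cv2.INTER_CUBIC)
cv2.imwrite('pics/d2.png',np.hstack([f(p),f(q)]))
```

```text
t 20.77 tcp [ 0.6044 -0.0785  0.342 ] yaw 65.76 zaxis [ 1.e-04 -0.e+00 -1.e+00] F [ 0.3 -0.5 -0.3] w 0.0191 g 59.8 q6 0.16
delta [-0.0007 -0.0004 -0.    ] rows 0.0
```

View pics/d2.png

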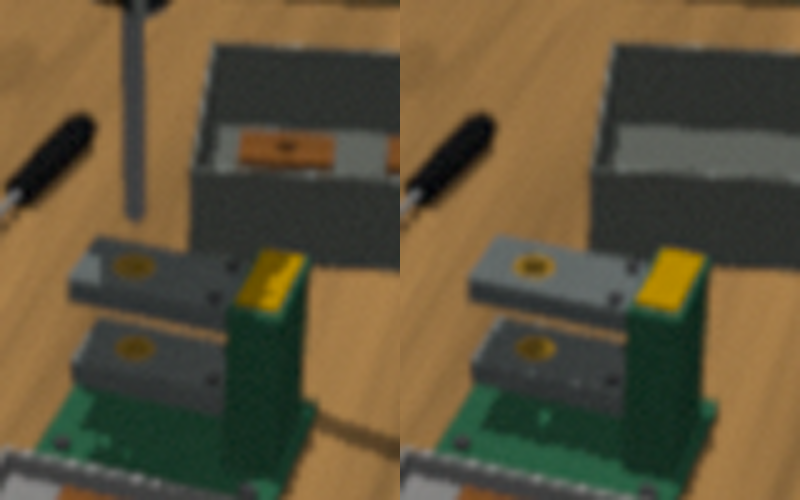

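The left crop (arm over jig) shows the rod hanging at column 134, right over the upper bushing at (135,267). The lower bushing is at (135,349). The right crop shows the same bushings unshaded. Next I refine this to sub-pixel accuracy.

```bash
cat >> h.py <<'E'
def cam(c):
    m=camera_model(c);return m,np.array([[m['fx'],0,m['cx']],[0,m['fy'],m['cy']],[0,0,1]]),np.linalg.inv(m['world_to_cam'])
def ray(c,u,v,z):
    m,K,T=cam(c);q=cv2.undistortPoints(np.array([[[u,v]]],float),K,np.array(m['dist_coeffs'])).ravel()
    d=T[:3,:3]@[*q,1];return T[:3,3]+d*(z-T[2,3])/d[2]
def proj(c,P):
    m,K,T=cam(c);w=np.array(m['world_to_cam']);return cv2.projectPoints(np.atleast_2d(P).astype(float),cv2.Rodrigues(w[:3,:3])[0],w[:3,3],K,np.array(m['dist_coeffs']))[0].reshape(-1,2)
E
python3 - <<'E'
from h import *
k=8
def up(p,u,v,h):
    u,v=int(round(u)),int(round(v));s=p[v-h:v+h+1,u-h:u+h+1].astype(np.float32)
    return cv2.resize(s,None,fx=k,fy=k,interpolation=cv2.INTER_CUBIC),u-h,v-h
for c,z in(('side',.116),('side',.061),('top',.116)):
    p=cv2.imread(f'pics/{c}0.png');u,v=proj(c,[.604,-.079,z])[0];s,u0,v0=up(p,u,v,7)
    sat=s[...,2]-s[...,0]
    for th in(30,45,60):
        m=(sat>th).astype(np.uint8);cs,_=cv2.findContours(m,cv2.RETR_EXTERNAL,cv2.CHAIN_APPROX_NONE)
        cc=max(cs,key=cv2.contourArea);M=cv2.moments(cv2.convexHull(cc));x=M['m10']/M['m00'];y=M['m01']/M['m00']
        uu,vv=u0+(x+.5)/k-.5,v0+(y+.5)/k-.5
        print(c,z,th,round(M['m00']/k/k,1),np.round([uu,vv],2),ray(c,uu,vv,z).round(4),cv2.boundingRect(cc))
# rod in side2
p=cv2.imread('pics/side2.png');W=np.load('side2.npy')
print('proj rod nose..', proj('side',[[.6044,-.0785,z] for z in(.1465,.17,.2,.22,.25)]).round(2))
g=cv2.cvtColor(p,6).astype(float);sat=p[...,2].astype(float)-p[...,0]
out=[]
for r in range(106,146):
    row=sat[r,238:266];x=np.arange(238,266)
    bg=np.median(np.r_[row[:6],row[-8:]]);w=np.clip(bg-row,0,None);w[w<.35*bg]=0
    if w.sum(): out.append((r,(w*x).sum()/w.sum(),w.sum()/bg))
out=np.array(out);print(out[::3].round(2));
S=np.all((np.abs(W-[.6044,-.0785,.19])<[.025,.025,.035]),2);Q=W[S];print(len(Q),np.median(Q,0),Q.mean(0))
for lo in(.155,.17,.185,.2):
    q=Q[(Q[:,2]>lo)&(Q[:,2]<lo+.015)];print(lo,len(q),q.mean(0).round(4),np.median(q,0).round(4))
E
```

```text
side 0.116 30 38.6 [251.38 152.79] [ 0.6042 -0.0819  0.116 ] (27, 36, 71, 45)
side 0.116 45 31.5 [251.4  152.76] [ 0.6043 -0.0821  0.116 ] (29, 38, 67, 39)
side 0.116 60 25.0 [251.41 152.71] [ 0.6043 -0.0823  0.116 ] (31, 41, 64, 32)
side 0.061 30 31.6 [251.8  169.16] [ 0.6035 -0.0822  0.061 ] (33, 34, 66, 39)
side 0.061 45 24.1 [251.94 169.15] [ 0.6032 -0.0824  0.061 ] (36, 37, 61, 33)
side 0.061 60 8.9 [253.47 169.2 ] [ 0.5991 -0.0834  0.061 ] (66, 40, 29, 27)
top 0.116 30 54.8 [292.17 184.41] [ 0.6037 -0.0788  0.116 ] (28, 29, 67, 69)
top 0.116 45 49.6 [292.17 184.39] [ 0.6037 -0.0788  0.116 ] (30, 30, 63, 66)
top 0.116 60 45.0 [292.17 184.38] [ 0.6038 -0.0788  0.116 ] (31, 32, 61, 62)
proj rod nose.. [[250.86 143.88]
 [250.79 136.21]
 [250.69 126.06]
 [250.62 119.06]
 [250.52 108.2 ]]
[[106.   251.05   4.2 ]
 [109.   251.06   4.23]
 [112.   251.08   4.24]
 [115.   251.09   4.34]
 [118.   252.74   4.69]
 [121.   253.58   4.88]
 [124.   247.17   8.19]
 [127.   246.91   9.35]
 [130.   249.64   8.07]
 [133.   254.42   7.26]
 [136.   256.95   6.38]
 [139.   256.92   6.28]
 [142.   256.98   6.27]
 [145.   264.09   2.75]]
104 [ 0.60243211 -0.07692242  0.19392059] [ 0.60246938 -0.0771667   0.19233865]
0.155 19 [ 0.602  -0.077   0.1619] [ 0.6027 -0.0766  0.1618]
0.17 21 [ 0.6018 -0.0766  0.1778] [ 0.6011 -0.0766  0.1775]
0.185 21 [ 0.6022 -0.077   0.1931] [ 0.6021 -0.0764  0.1934]
0.2 26 [ 0.6031 -0.0778  0.2074] [ 0.6025 -0.0773  0.2073]
```

Run:
```python
from h import *
p=cv2.imread('pics/side2.png').astype(float);sat=p[...,2]-p[...,0]
x=np.arange(245,258);o=[]
for r in range(104,148):
    row=sat[r,245:258];bg=np.mean(np.r_[row[:3],row[-3:]]);w=np.clip(bg-row,0,None);w[:3]=0;w[-3:]=0
    o.append((r,(w*x).sum()/w.sum(),w.sum()/bg))
o=np.array(o)
pr=proj('side',[[.6044,-.0785,z] for z in np.linspace(.14,.26,50)])
e=o[:,1]-np.interp(o[:,0],pr[::-1,1],pr[::-1,0])
print(np.c_[o,e][::2].round(2))
k=o[:,0]<141;print('offset line at row 106,143',np.polyval(np.polyfit(o[k,0],e[k],1),[106,143]))
print('ring offsets',251.4-proj('side',[.6044,-.0785,.116])[0],251.85-proj('side',[.6044,-.0785,.061])[0], 'px/mm x',proj('side',[.6054,-.0785,.116])[0]-proj('side',[.6044,-.0785,.116])[0],'y',proj('side',[.6044,-.0775,.116])[0]-proj('side',[.6044,-.0785,.116])[0])
s=monitor.get_state();print(s['wrist_torque'])
```

```text
[[1.0400e+02 2.5121e+02 4.5700e+00 7.2000e-01]
 [1.0600e+02 2.5107e+02 4.3400e+00 5.6000e-01]
 [1.0800e+02 2.5111e+02 4.4200e+00 5.9000e-01]
 [1.1000e+02 2.5110e+02 4.4800e+00 5.6000e-01]
 [1.1200e+02 2.5113e+02 4.5300e+00 5.7000e-01]
 [1.1400e+02 2.5122e+02 4.6900e+00 6.4000e-01]
 [1.1600e+02 2.5119e+02 4.6800e+00 5.9000e-01]
 [1.1800e+02 2.5126e+02 4.5000e+00 6.4000e-01]
 [1.2000e+02 2.5133e+02 4.4000e+00 7.0000e-01]
 [1.2200e+02 2.5130e+02 4.3500e+00 6.5000e-01]
 [1.2400e+02 2.5135e+02 4.4300e+00 6.7000e-01]
 [1.2600e+02 2.5134e+02 4.4300e+00 6.5000e-01]
 [1.2800e+02 2.5133e+02 4.4700e+00 6.2000e-01]
 [1.3000e+02 2.5133e+02 4.4500e+00 6.0000e-01]
 [1.3200e+02 2.5135e+02 4.5000e+00 6.0000e-01]
 [1.3400e+02 2.5133e+02 4.4400e+00 5.7000e-01]
 [1.3600e+02 2.5144e+02 4.2800e+00 6.6000e-01]
 [1.3800e+02 2.5150e+02 4.1700e+00 7.0000e-01]
 [1.4000e+02 2.5152e+02 4.1600e+00 7.0000e-01]
 [1.4200e+02 2.5147e+02 4.1300e+00 6.3000e-01]
 [1.4400e+02 2.5163e+02 1.4200e+00 7.7000e-01]
 [1.4600e+02 2.5089e+02 4.0000e-02 1.0000e-02]]
offset line at row 106,143 [0.59627367 0.65704501]
ring offsets [ 0.45048429 97.90422221] [ 0.743038   81.95815176] px/mm x [-0.35963036 -0.06131315] y [-0.1103859   0.20757653]
[-0.00816925 -0.01271119 -0.0026745 ]
```

>>> carry_out --targets '[{"fingers": 0, "delta_pos": [-0.0004, 0, 0.015], "rot": [0, 0, 0]}, {"fingers": 0, "delta_pos": [0, 0, 0.01], "rot": [0, 0, 0]}, {"fingers": 0, "delta_pos": [0, 0, 0.006], "rot": [0, 0, 0]}, {"fingers": 0, "delta_pos": [0, 0, 0.006], "rot": [0, 0, 0]}, {"fingers": 0, "delta_pos": [0, 0, 0], "rot": [0, 0, 0]}]'

```text
clock: 21.5
tcp_pos: [0.604, -0.0792, 0.3043]
ee_rot: [-2.638, -1.704, 0.001]
wrist_force: [0.4, -0.5, -1.4]
gripper_width: 0.0191
grasp_force: 59.8
```

```bash
python3 -c "
from h import *
go(.6043,-.0789,.223)
print(monitor.get_state()['wrist_torque'])"
```

```text
t 21.5 tcp [ 0.604  -0.0792  0.3043] yaw 65.72 zaxis [-7.e-04  3.e-04 -1.e+00] F [ 0.4 -0.5 -1.4] w 0.0191 g 59.8 q6 0.16
delta [0.0003 0.0002 0.0813] rows 1.4
[-0.01714498 -0.03056034  0.00194808]
```

>>> carry_out --targets '[{"fingers": 0, "delta_pos": [0, 0, 0.006], "rot": [0, 0, 0]}, {"fingers": 0, "delta_pos": [0, 0, 0.006], "rot": [0, 0, 0]}, {"fingers": 0, "delta_pos": [0, 0, 0.006], "rot": [0, 0, 0]}, {"fingers": 0, "delta_pos": [0, 0, 0], "rot": [0, 0, 0]}, {"fingers": 0, "delta_pos": [0, 0, 0], "rot": [0, 0, 0]}]'

```text
clock: 22.12
tcp_pos: [0.6041, -0.0792, 0.287]
ee_rot: [-2.639, -1.705, 0.0]
wrist_force: [-0.4, 0.2, -0.8]
gripper_width: 0.0193
grasp_force: 59.8
```

Run:
```python
from h import *
go(.6043,-.0789,.223)
print(monitor.get_state()['wrist_torque'])
p,d=grab_frame('side');cv2.imwrite('pics/side3.png',p)
cv2.imwrite('pics/d3.png',cv2.resize(p[100:200,225:305],(480,600),interpolation=cv2.INTER_CUBIC))
```

```text
t 22.12 tcp [ 0.6041 -0.0792  0.287 ] yaw 65.73 zaxis [-1.e-04 -0.e+00 -1.e+00] F [-0.4  0.2 -0.8] w 0.0193 g 59.8 q6 0.16
delta [0.0004 0.     0.064 ] rows 1.1
[0.02310162 0.00181354 0.00549049]
```

View pics/d3.png

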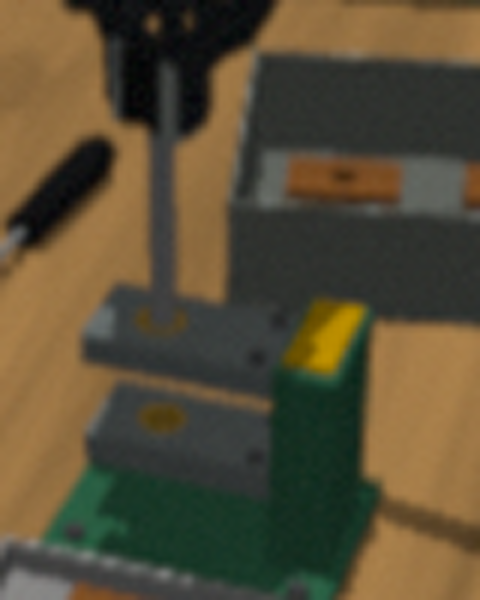

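The rod enters the upper bushing centrally (brass ring visible around it at (162,320)), with no side force. I'll keep going down gently.

>>> carry_out --targets '[{"fingers": 0, "delta_pos": [0, 0, 0.012], "rot": [0, 0, 0]}, {"fingers": 0, "delta_pos": [0, 0, 0.012], "rot": [0, 0, 0]}, {"fingers": 0, "delta_pos": [0, 0, 0.005], "rot": [0, 0, 0]}, {"fingers": 0, "delta_pos": [0, 0, 0.005], "rot": [0, 0, 0]}, {"fingers": 0, "delta_pos": [0, 0, 0], "rot": [0, 0, 0]}]'

```text
clock: 22.8
tcp_pos: [0.604, -0.0791, 0.2523]
ee_rot: [-2.638, -1.704, 0.001]
wrist_force: [0.3, 0.3, -1.4]
gripper_width: 0.0192
grasp_force: 59.8
```

```bash
python3 -c "
from h import *
go(.6043,-.0789,.223)
print(monitor.get_state()['wrist_torque'])"
```

```text
t 22.8 tcp [ 0.604  -0.0791  0.2523] yaw 65.73 zaxis [-8.e-04  3.e-04 -1.e+00] F [ 0.3  0.3 -1.4] w 0.0192 g 59.8 q6 0.16
delta [0.0003 0.0003 0.0293] rows 0.5
[-0.02524822 -0.09366652 -0.01423447]
```

>>> carry_out --targets '[{"fingers": 0, "delta_pos": [0, 0, 0.006], "rot": [0, 0, 0]}, {"fingers": 0, "delta_pos": [0, 0, 0.006], "rot": [0, 0, 0]}, {"fingers": 0, "delta_pos": [0, 0, 0.006], "rot": [0, 0, 0]}, {"fingers": 0, "delta_pos": [0, 0, 0.006], "rot": [0, 0, 0]}, {"fingers": 0, "delta_pos": [0, 0, 0.004], "rot": [0, 0, 0]}]'

```text
clock: 23.42
tcp_pos: [0.604, -0.0792, 0.2243]
ee_rot: [-2.639, -1.704, 0.0]
wrist_force: [0.6, -0.2, -0.7]
gripper_width: 0.0191
grasp_force: 59.9
```

>>> carry_out --targets '[{"fingers": 0, "delta_pos": [0, 0, 0], "rot": [0, 0, 0]}, {"fingers": 0, "delta_pos": [0, 0, 0], "rot": [0, 0, 0]}, {"fingers": 0, "delta_pos": [0, 0, 0], "rot": [0, 0, 0]}, {"fingers": 0, "delta_pos": [0, 0, 0], "rot": [0, 0, 0]}, {"fingers": 0, "delta_pos": [0, 0, 0], "rot": [0, 0, 0]}]'

```text
clock: 24.05
tcp_pos: [0.6042, -0.0792, 0.225]
ee_rot: [2.639, 1.705, 0.0]
wrist_force: [-0.5, -0.1, -1.8]
gripper_width: 0.0191
grasp_force: 59.8
```

Run:
```python
from h import *
go(.6043,-.0789,.223)
print(monitor.get_state()['wrist_torque'])
p,d=grab_frame('side');t,_=grab_frame('top')
cv2.imwrite('pics/d4.png',np.hstack([cv2.resize(p[100:200,225:305],(480,600),interpolation=cv2.INTER_CUBIC),cv2.resize(t[130:330,100:207],(320,600))]))
```

```text
t 24.05 tcp [ 0.6042 -0.0792  0.225 ] yaw 65.72 zaxis [ 1.e-04 -0.e+00 -1.e+00] F [-0.5 -0.1 -1.8] w 0.0191 g 59.8 q6 0.16
delta [ 0.0003 -0.      0.002 ] rows 0.0
[-0.04640801  0.00903902  0.02550144]
```

View pics/d4.png

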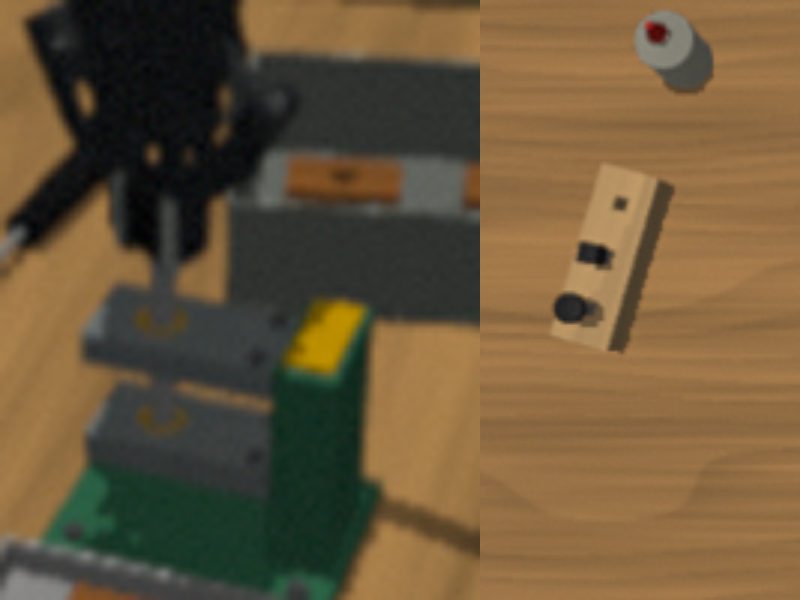

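The rod passes through both bushings (rings at (162,320) and (162,418)). Its nose is at about 29 mm, which is 16 mm below the lower bushing and 17 mm above the base. The only load is the rod's weight, and the other rods are untouched.

```bash
python3 -c "
from h import *
print(job.finish_job())"
```

```text
the job is handed in; nothing more can be done
None
```

The job is handed in at about 24 s: both blocks are in the tote, the scrap strip is still in the tray, and the longest rod is held through both bushings, its nose about 16 mm below the lower one and 17 mm above the base.

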